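# Close the draught shield of a laboratory balance and tare it

### The arm

A 7-joint arm with a two-finger parallel gripper is mounted at the origin on the work surface. World frame = base frame: x ahead of the robot, y to its left, z up, the work surface at z = 0. Lengths are in mm, angles in rad, forces in N, time in s.
With the tool pointing down it reaches from about 425 to 825 mm from the base axis. Payload 3.6 kg.
Tool frame: the origin (TCP) lies at the very end of the fingers, on their centre line; the grasp point (between the pads) lies 19 mm behind it; z points along the fingers, x is the direction in which the jaws open and shut, and the axes are right-handed (so a half turn about z gives the same grasp; the last joint's range is limited). The gripper opens to 93 mm and grips with 3 to 60 N. Pads are 15 mm wide; open, the fingers measure 128 mm over their backs; the gripper's body (75 mm by 188 mm) begins 65 mm behind the grasp point.
Start: joints at [-1.226, 0.615, -0.013, 1.423, 0.008, 1.103, -0.04], TCP at [236.105, 605.571, 218.64] pointing down, gripper open.
Joint ranges: [-3.12, 3.12], [-0.3, 2.06], [-1.34, 1.32], [0.26, 2.42], [-1.36, 4.5], [0.01, 1.98], [-2.84, 2.84]. Speed limits (rad/s): [2.79, 2.79, 3.14, 3.14, 3.14, 3.14, 3.14].

### API

Orientations are given as a unit quaternion [w, x, y, z].
In Python, from bench import ctrl, eyes, workorder gives the robot as it stands. The module is installed in compiled form; this text tells all that it offers.
- The arm moves only by the shell command python3 -m inch 'ROWS' [FORCE]. ROWS is JSON, a list that holds one entry, the list of rows, each a list of 5 numbers: the finger opening in m, from 0 to 0.093, then the shift along the tool's x, y, z in m, then the turn about the tool's z in degrees. In form: [[[grip, x, y, z, yaw], ...]]. A call has exactly 5 rows; each row shifts and turns the pose as measured when the row begins, along the tool's axes as they then stand; what a row does not reach is not made up. A row lasts 1/8 s, in which the tool goes at most 62.5 mm and 10.7 degrees, less where a joint would pass 70% of its speed; a pose out of reach is approached as far as the arm can. A call is refused whole if a number of a shift passes 0.0625 or a number of a turn 10.7, either way. A call with a gripper value outside its range is refused whole. The fingers move at their own pace and stop on an object; FORCE is the grip in N (left out, the last holds). Time passes only in rows, so rows that do not move let the fingers close, or fill a call up. It gives the time, the measured TCP pose, the force and the opening at its end, in the units of the state.
- ctrl.state(): the state, without advancing time (a new reading comes with each control period).
- eyes.camera(name): name is "scene" or "top" or "wrist"; returns a dict with "image" (384x512x3 uint8, red, green, blue), "K" (3x3 intrinsics, pixels), "distortion" ([k1, k2, p1, p2, k3] as OpenCV has them; the pictures are not rectified), "rvec" (rotation vector, rad) and "tvec" (3), from world to camera coordinates, as OpenCV has them. Camera axes: x right, y down, z forward; pixel columns grow to the right and rows downward; lengths in mm; the calibration is good to about 2 mm. A picture is of the moment at which its call begins. There is no depth.
- workorder.finish_job(): hands the job in, once; it reports no verdict.
The state is a dict: "t": time; "qpos": joint angles; "joint_velocities": joint speeds; "joint_torque": joint torques, N m; "tool_pos": TCP position; "ee_rot": TCP orientation; "force": force on the tool from outside, world axes, zero at the start; "ft_torque": the same for the moment, N m; "width": finger opening in mm.
Only numpy, scipy, OpenCV 4.12 (cv2) and the standard library are available. Lean on these libraries where they do the work, as an engineer would, in place of code of your own. Each camera call takes 0.05 s, during which the arm holds its last target.

### The job

A small beaker stands on the pan of the laboratory balance, ready for weighing. With your fingertips, gently push all three sliding glass doors of the draught shield (left, right and top) fully shut without slamming them, and only then press the wide tare key under the display down and let it come up again. Nothing is to be gripped or picked up: leave the beaker on the pan, the small keys and the things standing round the balance alone.

Things in the scene. Friction and masses are not known exactly. Their poses are not given: they have to be found in the camera images.
- balance: Balance, fixed, 340 long (x) x 210 wide x 235 high; origin = centre of its underside, z up, +x to its rear, +y left. Its front (-x) looks towards the robot: key deck x -170 to -57 mm, 51 high in front rising to 63, display on its rear part. Glass chamber x -57 to 110, top z 235, front pane fixed; then rear housing to x 168. Open doors stand out to the rear. Steel pan radius 42 at x 28, y 0, top z 84.
- left_door (a joint): Left side pane (balance +y), glass 165 x 4 x 150 mm, outer face at y = +99.5 mm of the balance; joint value in m: 0 = fully shut, 0.115 = fully open. It slides level along the balance's x; shutting moves it to -x (to the front) up to a stop. About 2 N of friction; stays where left, no catch.
- right_door (a joint): Right side pane (balance -y), glass 165 x 4 x 150 mm, outer face at y = -99.5 mm of the balance; joint value in m: 0 = fully shut, 0.115 = fully open. It slides level along the balance's x; shutting moves it to -x (to the front) up to a stop. About 2 N of friction; stays where left, no catch.
- top_door (a joint): Top pane, glass 165 x 172 x 4 mm, upper face at z = 235 mm; joint value in m: 0 = fully shut, 0.115 = fully open. It slides level along the balance's x; shutting moves it to -x (to the front) up to a stop. About 2 N of friction; stays where left, no catch.
- left_handle (a point): Centre of the light grey grip on the left door: an upright bar 12 mm thick (balance x), 50 mm tall (z = 169 to 219 mm) standing 26 mm out of the glass (the point is 15 mm out of the pane's middle). With the door shut it is at x = -39, y = +112.5, z = 194 mm of the balance; opening moves it to +x by the joint value.
- right_handle (a point): Centre of the light grey grip on the right door: the mirror image of the left one; shut at x = -39, y = -112.5, z = 194 mm of the balance.
- top_handle (a point): Centre of the light grey grip on the top door: a bar 12 mm thick (balance x), 56 mm wide (y), standing up from the glass to z = 261 mm. With the door shut it is at x = -39, y = 0, z = 248 mm of the balance; opening moves it to +x by the joint value.
- tare_key (a joint): The tare key: the one wide key, a white bar 54 mm (balance y) x 20 mm, in the middle of the row of keys just in front of the display. Joint value in m: 0 = up, 0.004 = fully down. A spring returns it; fully down takes about 4 N. It counts as pressed beyond 0.0025.
- tare_key_top (a point): Middle of the top face of the tare key, at x = -116, y = 0, z = 64 mm of the balance; the key moves nearly straight down (the deck leans 0.12 rad, lower at the front).
- small_key0 (a joint): Small round white key, 16 mm across, in the same row as the tare key, at balance y = 78 mm: not to be pressed. 0 = up, 0.004 = fully down.
- small_key1 (a joint): Small round white key, 16 mm across, in the same row as the tare key, at balance y = 53 mm: not to be pressed. 0 = up, 0.004 = fully down.
- small_key2 (a joint): Small round white key, 16 mm across, in the same row as the tare key, at balance y = -53 mm: not to be pressed. 0 = up, 0.004 = fully down.
- small_key3 (a joint): Small round white key, 16 mm across, in the same row as the tare key, at balance y = -78 mm: not to be pressed. 0 = up, 0.004 = fully down.
- beaker: Small glass beaker, 44 mm across, 58 mm high, loose on the balance pan inside the chamber; origin = centre of its base.
- wide_bottle: White plastic wide-mouth bottle, 54 mm across, 115 mm high, on the bench beside the balance; origin = centre of its base. Bystander.
- narrow_bottle: White plastic narrow bottle, 44 mm across, 125 mm high, on the bench beside the balance; origin = centre of its base. Bystander.
- wash_bottle: White wash bottle, 60 mm across, 148 mm high, with a thin red bent spout reaching 48 mm from its axis, on the bench beside the balance; origin = centre of its base. Bystander.
- flask: Stoppered glass volumetric flask, 72 mm across, 136 mm high, on the bench beside the balance; origin = centre of its base. Bystander.
- weigh_boat: White square weighing dish, 65 x 65 x 16 mm, on the bench beside the key deck; origin = centre of its base. Bystander.
- spatula: Steel laboratory spatula, 185 mm long, 6 mm thick, lying on the bench beside the key deck; origin = under its middle. Bystander.

How it is judged:
By the outcome, as a careful person would: the job done as asked, in the order asked, and still so for the second after the job is handed in, with the robot touching nothing.
It also fails if it takes over 58 s, if anything falls off the work surface, if the arm or the gripper's body presses on something with over 40 N, if the wrist force passes 120 N, or if a joint passes its speed limit or range.

## Working session

There is one attempt and no reset: what is moved stays moved. The work goes in short steps, Python scripts to look and compute and a shell command to move; the robot and the scene stay as the last step left them, time stands still between calls to the robot, and variables do not carry over. Pictures are saved under pics/ and viewed, and the job is handed in when it is done.

```bash
mkdir -p pics; ls
cat > h.py <<'E'
import numpy as np, cv2
from bench import ctrl, eyes, workorder
def snap(n,f):
    c=eyes.camera(n); cv2.imwrite('pics/'+f,c['image'][:,:,::-1]); 
    np.savez('pics/'+f[:-4]+'.npz',**{k:np.array(v) for k,v in c.items()}); return c
def ld(f): return dict(np.load('pics/'+f+'.npz'))
def ray(c,uv):
    p=cv2.undistortPoints(np.array([[uv]],float),c['K'],c['distortion'])[0,0]
    R=cv2.Rodrigues(c['rvec'])[0]; o=-R.T@c['tvec'].ravel(); d=R.T@np.array([p[0],p[1],1]); return o,d
def onz(c,uv,z):
    o,d=ray(c,uv); return o+d*(z-o[2])/d[2]
def proj(c,P): return cv2.projectPoints(np.array(P,float).reshape(-1,1,3),c['rvec'],c['tvec'],c['K'],c['distortion'])[0][:,0]
E
python3 - <<'E'
from h import *
for n in ('scene','top','wrist'): snap(n,n+'0.png')
s=ctrl.state()
for k in s: print(k,np.round(s[k],3))
E
```

```text
pics
t 0.15
qpos [-1.225  0.616 -0.013  1.425  0.008  1.103 -0.04 ]
joint_velocities [ 0.002 -0.001  0.001 -0.003 -0.001  0.001  0.001]
joint_torque [ 1.0000e-03 -4.5935e+01  2.1000e-01 -1.6594e+01 -6.1000e-02  1.8000e-02
  0.0000e+00]
tool_pos [235.921 605.034 217.758]
ee_rot [ 0.001  0.826  0.564 -0.001]
force [-0.082  0.02  -0.538]
ft_torque [-0.011 -0.037 -0.028]
width 92.81
```

View pics/scene0.png

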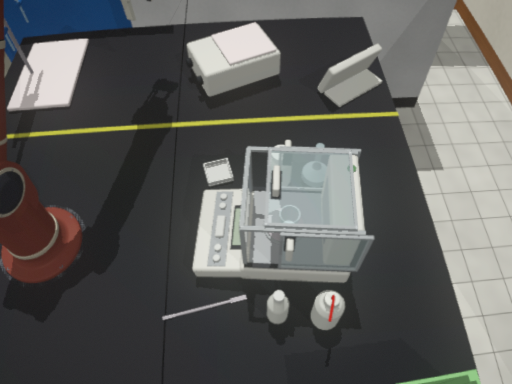

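View pics/top0.png

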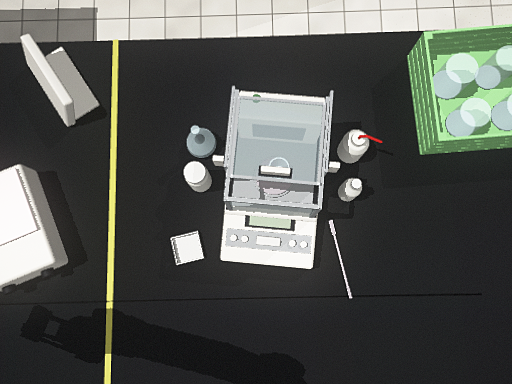

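View pics/wrist0.png

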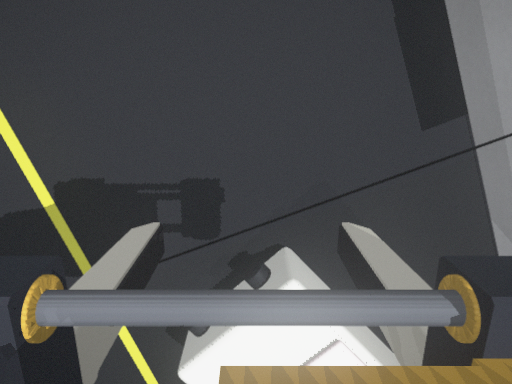

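The top view shows the balance with its front facing down the picture. The grips are near (218,160) left, (334,167) right and (275,171) top, and the tare key is near (268,241). I'll enlarge it.

Run:
```python
import cv2
a=cv2.imread('pics/top0.png')[75:275,165:405]; cv2.imwrite('pics/tz.png',cv2.resize(a,None,fx=3.3,fy=3,interpolation=2)[:600])
a=cv2.imread('pics/scene0.png')[135:335,150:390]; cv2.imwrite('pics/sz.png',cv2.resize(a,None,fx=3.3,fy=3,interpolation=2)[:600])
```

```text
(no output)
```

View pics/tz.png

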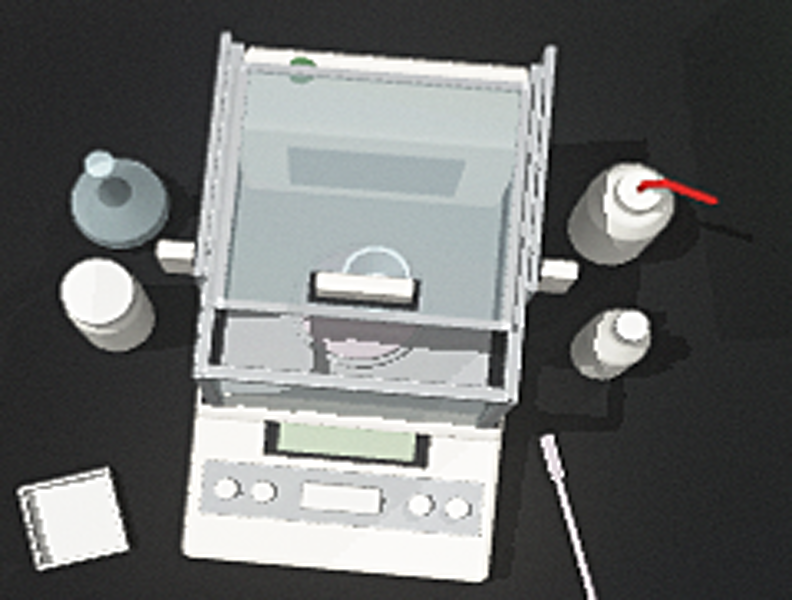

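View pics/sz.png

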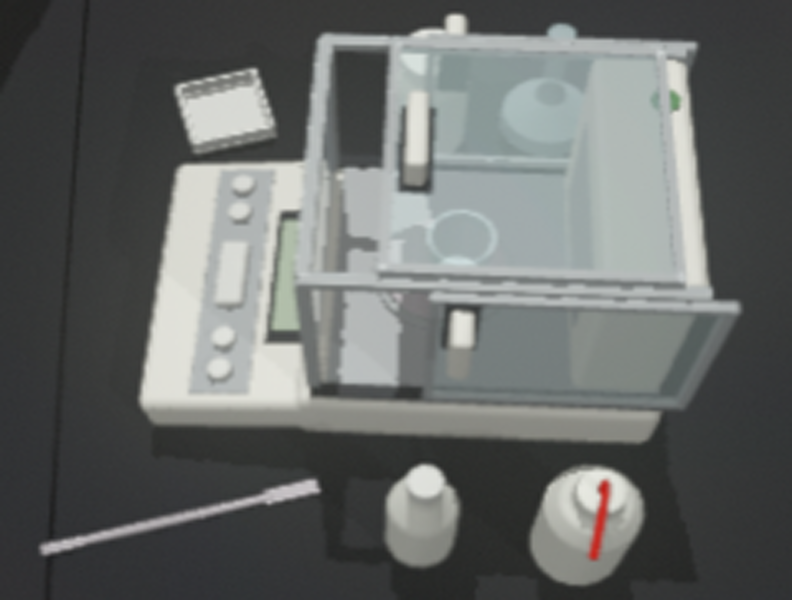

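```bash
cat > m.py <<'E'
from h import *
from scipy.optimize import least_squares
def crop(u,v,o): return (u/3.3+o[0],v/3+o[1])
T=ld('top0');S=ld('scene0')
tz=lambda u,v:crop(u,v,(165,75)); sz=lambda u,v:crop(u,v,(150,135))
# pixels picked
obs=[]
for u,v,y in [(227,488,78),(263,491,53),(341,498,0),(420,505,-53),(457,508,-78)]: obs.append((T,tz(u,v),(-116,y,64)))
for u,v,y in [(243,184,78),(239,211,53),(232,272,0),(223,336,-53),(219,369,-78)]: obs.append((S,sz(u,v),(-116,y,64)))
obs+= [(T,tz(184,556),(-170,105,51)),(T,tz(489,581),(-170,-105,51))]
def W(p,b): 
    c,s=np.cos(p[2]),np.sin(p[2]); return np.array([p[0]+c*b[0]-s*b[1],p[1]+s*b[0]+c*b[1],b[2]])
f=lambda p:np.concatenate([proj(c,W(p,b))[0]-uv for c,uv,b in obs])
r=least_squares(f,[600,0,0]); P=r.x
if __name__=='__main__':
    print(P,np.round(r.fun.reshape(-1,2),1).tolist())
    # handles
    def binv(w):
        c,s=np.cos(P[2]),np.sin(P[2]);d=w[:2]-P[:2];return np.round([c*d[0]+s*d[1],-s*d[0]+c*d[1]],1)
    print('left top(mid)',binv(onz(T,tz(177,248),219)),'right',binv(onz(T,tz(558,269),219)))
    print('top',binv(onz(T,tz(364,280),261)), binv(onz(S,sz(418,125),261)), 'right S',binv(onz(S,sz(462,320),219)))
    for n,c,uv,z in [('wide',T,tz(97,290),115),('narrow',T,tz(631,323),125),('wash',T,tz(638,188),148),('flaskstopper',T,tz(99,163),136),('spout',T,tz(716,201),148),('narrowS',S,sz(425,482),125)]:
        w=onz(c,uv,z);print(n,w.round(),binv(w))
    print('handles world', W(P,(-39,112.5,194)))
    for n in 'TS':
        c=eval(n);R=cv2.Rodrigues(c['rvec'])[0];print(n,(-R.T@c['tvec'].ravel()).round())
E
python3 m.py
```

```text
[ 5.56836329e+02 -2.38106890e+01 -1.13769068e-01] [[-0.2, -0.2], [0.1, -0.2], [0.2, -0.4], [0.1, -0.6], [0.2, -0.6], [-0.1, -0.0], [-0.0, 0.1], [-0.3, 0.1], [-0.1, 0.3], [-0.2, -0.1], [-1.2, 0.6], [0.4, 0.8]]
left top(mid) [ 27.3 112.7] right [  32.4 -113.2]
top [6.5 0.6] [5.9 1.8] right S [  33.9 -107.4]
wide [592. 147. 115.] [ 15.2 173.4]
narrow [ 556. -199.  125.] [  19.  -174.6]
wash [ 648. -205.  148.] [ 111.2 -169.5]
flaskstopper [680. 142. 136.] [104.  178.8]
spout [ 637. -253.  148.] [ 105.8 -219.1]
narrowS [ 556. -200.  125.] [  18.9 -175. ]
handles world [530.85988108  92.38945792 194.        ]
T [ 374.    8. 1162.]
S [ 513. -447.  872.]
```

```bash
python3 -m inch '[[[0,0,0.02,-0.03,0],[0,0,0.045,-0.03,4],[0,0,0.055,-0.01,5],[0,0,0.055,0,5],[0,0,0.055,0,5]]]' 20; python3 -m inch '[[[0,0,0.055,0,5],[0,0,0.055,0,5],[0,0,0.055,0,5],[0,0,0.055,0,5],[0,0,0.055,0,5]]]'
cat >> h.py <<'E'
def bal(bx=None,by=None,z=None):
    from m import P
    s=ctrl.state(); R=cv2.Rodrigues(np.zeros(3))[0]
    from scipy.spatial.transform import Rotation as Ro
    q=s['ee_rot'];R=Ro.from_quat([q[1],q[2],q[3],q[0]]).as_matrix()
    c,sn=np.cos(P[2]),np.sin(P[2]);d=np.array(s['tool_pos'])[:2]-P[:2]
    b=np.array([c*d[0]+sn*d[1],-sn*d[0]+c*d[1],s['tool_pos'][2]])
    yaw=np.degrees(np.arctan2(R[1,0],R[0,0])-P[2]); yaw=(yaw+180)%360-180
    print('t',s['t'],'bal',b.round(1),'tool x vs bal x deg',yaw.round(1),'F',np.round(s['force'],1),'w',round(s['width'],1),'tz',R[:,2].round(3))
    if bx is not None:
        g=np.array([bx,by,z])-b; w=np.array([c*g[0]-sn*g[1],sn*g[0]+c*g[1],g[2]])
        print('tool shift mm',(R.T@w).round(1))
E
python3 -c "
from h import *
bal(75,113,280)"
```

```text
t: 0.78
tool_pos: [436.5, 500.2, 286.4]
ee_rot: [0.0, 0.906, 0.422, -0.004]
force: [-0.1, 0.5, 0.3]
width: 47.4
t: 1.4
tool_pos: [615.6, 283.6, 282.7]
ee_rot: [0.002, 0.978, 0.21, -0.006]
force: [-0.3, 0.2, 0.4]
width: 1.2
t 1.4 bal [ 23.5 312.1 282.7] tool x vs bal x deg 30.7 F [-0.3  0.2  0.4] w 1.2 tz [-0.011 -0.006 -1.   ]
tool shift mm [-57.3 197.5   3.5]
```

```bash
python3 -m inch '[[[0,-0.013,0.0435,0,8],[0,-0.007,0.045,0,8],[0,0,0.045,0,8],[0,0.005,0.040,0,7],[0,0,0,0,0]]]'
python3 -c "
from h import *
bal(75,113,280)
snap('top','top1.png');snap('scene','scene1.png')"
```

```text
t: 2.02
tool_pos: [638.7, 94.8, 280.9]
ee_rot: [0.006, 0.997, -0.074, -0.007]
force: [0.4, -0.0, 0.8]
width: 0.6
t 2.025 bal [ 67.9 127.1 280.9] tool x vs bal x deg -2.0 F [ 0.4 -0.   0.8] w 0.6 tz [-0.014 -0.011 -1.   ]
tool shift mm [ 7.6 13.9  1. ]
```

```bash
python3 -m inch '[[[0,0.007,0.012,0,-2],[0,0,0,0.03,0],[0,0,0,0.03,0],[0,0,0,0.025,0],[0,0,0,0,0]]]'
python3 -c "
from h import *
bal(60,112.5,187)
snap('top','top2.png');snap('scene','scene2.png')
a=cv2.imread('pics/top2.png')[75:275,165:405]; b=cv2.imread('pics/scene2.png')[135:335,150:390]
cv2.imwrite('pics/c2.png',cv2.resize(np.hstack([a,b]),(800,334*1),interpolation=2))"
```

```text
t: 2.75
tool_pos: [641.4, 102.5, 192.2]
ee_rot: [-0.001, 0.999, -0.04, -0.008]
force: [-0.1, 0.3, -0.3]
width: 0.3
t 2.75 bal [ 69.7 135.1 192.2] tool x vs bal x deg 1.9 F [-0.1  0.3 -0.3] w 0.3 tz [-0.016  0.003 -1.   ]
tool shift mm [-10.3  22.2   5.3]
```

View pics/c2.png

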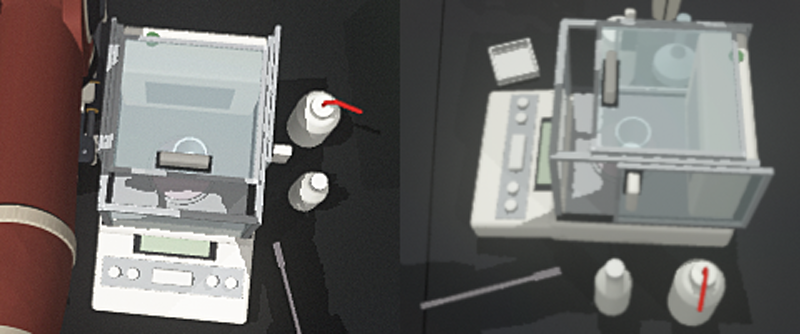

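```bash
python3 -m inch '[[[0,0,0.010,0,2],[0,0,0,0,0],[0,0,0,0,0],[0,0,0,0,0],[0,0,0,0,0]]]'
python3 -c "
from h import *
bal(60,112.5,187)
s=ctrl.state()
for k in ('qpos','joint_torque','joint_velocities','ft_torque'): print(k,np.round(s[k],3))
a=cv2.imread('pics/scene2.png');cv2.imwrite('pics/s2b.png',a)"
```

```text
t: 3.48
tool_pos: [644.7, 91.4, 199.0]
ee_rot: [-0.002, 0.998, -0.059, -0.002]
force: [0.1, 0.5, 0.2]
width: 0.7
t 3.475 bal [ 74.2 124.4 199. ] tool x vs bal x deg -0.3 F [0.1 0.5 0.2] w 0.7 tz [-0.003  0.004 -1.   ]
tool shift mm [-14.1  12.   12. ]
qpos [-0.361  0.654  0.338  1.451 -0.236  1.08  -0.094]
joint_torque [ 5.2000e-02 -4.5974e+01  4.0960e+00 -1.5964e+01 -6.7000e-02  1.7000e-02
 -0.0000e+00]
joint_velocities [-0.002 -0.002 -0.001 -0.     0.001  0.     0.001]
ft_torque [-0.052  0.081 -0.05 ]
```

View pics/scene2.png

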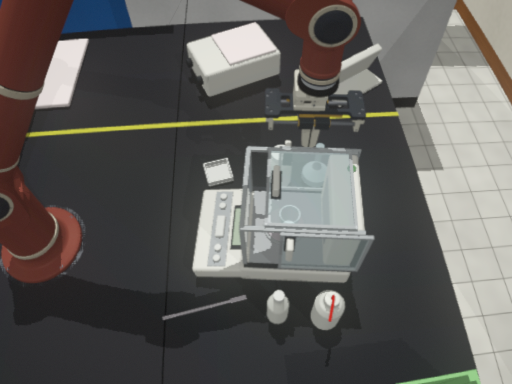

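View pics/top2.png

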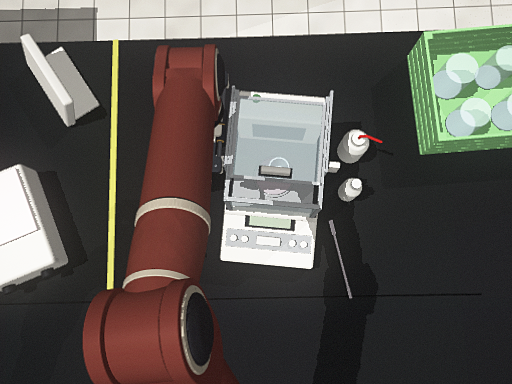

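```bash
python3 -m inch '[[[0,0,0.012,0.006,0],[0,0,0,0.006,0],[0,-0.005,0,0,0],[0,0,0,0,0],[0,0,0,0,0]]]'
python3 -c "
from h import *
bal(60,112.5,187)
snap('wrist','w3.png');snap('scene','scene3.png')"
```

```text
t: 4.1
tool_pos: [637.3, 79.2, 185.6]
ee_rot: [-0.002, 0.998, -0.059, -0.002]
force: [0.0, -0.2, 0.6]
width: 0.5
t 4.1 bal [ 68.2 111.5 185.6] tool x vs bal x deg -0.3 F [ 0.  -0.2  0.6] w 0.5 tz [-0.005  0.004 -1.   ]
tool shift mm [-8.2 -1.  -1.4]
```

View pics/w3.png

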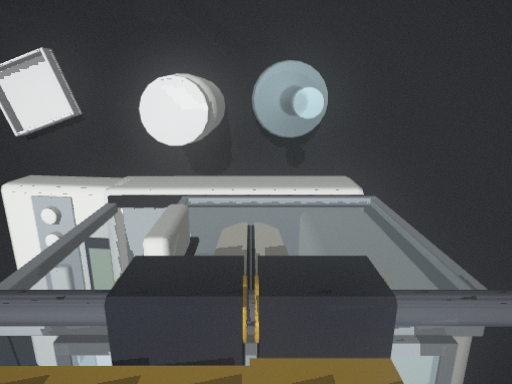

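```bash
python3 -m inch '[[[0,-0.004,-0.002,0,0],[0,-0.004,0,0,0],[0,-0.004,0,0,0],[0,-0.004,0,0,0],[0,-0.004,0,0,0]]]'; python3 -c "
from h import *
bal()"
python3 -m inch '[[[0,-0.005,0,0,0],[0,-0.005,0,0,0],[0,-0.005,0,0,0],[0,-0.005,0,0,0],[0,-0.005,0,0,0]]]'; python3 -c "
from h import *
bal()"
```

```text
t: 4.82
tool_pos: [617.2, 84.0, 186.1]
ee_rot: [-0.002, 0.998, -0.059, -0.001]
force: [0.4, -0.1, -0.8]
width: 0.3
t 4.825 bal [ 47.7 114.  186.1] tool x vs bal x deg -0.3 F [ 0.4 -0.1 -0.8] w 0.3 tz [-0.002  0.004 -1.   ]
t: 5.45
tool_pos: [592.2, 86.9, 186.4]
ee_rot: [-0.002, 0.998, -0.059, 0.001]
force: [1.9, 0.1, -1.0]
width: 0.3
t 5.45 bal [ 22.6 114.  186.4] tool x vs bal x deg -0.3 F [ 1.9  0.1 -1. ] w 0.3 tz [ 0.001  0.003 -1.   ]
```

```bash
python3 -m inch '[[[0,-0.005,0,0,0],[0,-0.005,0,0,0],[0,-0.005,0,0,0],[0,-0.004,0,0,0],[0,-0.003,0,0,0]]]'; python3 -c "
from h import *
bal()"
python3 -m inch '[[[0,-0.003,0,0,0],[0,-0.003,0,0,0],[0,-0.003,0,0,0],[0,-0.003,0,0,0],[0,-0.003,0,0,0]]]'; python3 -c "
from h import *
bal()
snap('scene','scene4.png');snap('wrist','w4.png')"
```

```text
t: 6.08
tool_pos: [568.7, 89.7, 186.5]
ee_rot: [-0.002, 0.998, -0.059, 0.001]
force: [2.3, -0.4, -1.1]
width: 0.2
t 6.075 bal [ -1.1 114.1 186.5] tool x vs bal x deg -0.3 F [ 2.3 -0.4 -1.1] w 0.2 tz [ 0.002  0.003 -1.   ]
t: 6.7
tool_pos: [553.0, 91.5, 186.5]
ee_rot: [-0.002, 0.998, -0.059, 0.001]
force: [2.8, -0.6, -1.1]
width: 0.8
t 6.7 bal [-16.9 114.1 186.5] tool x vs bal x deg -0.3 F [ 2.8 -0.6 -1.1] w 0.8 tz [ 0.002  0.003 -1.   ]
```

View pics/w4.png

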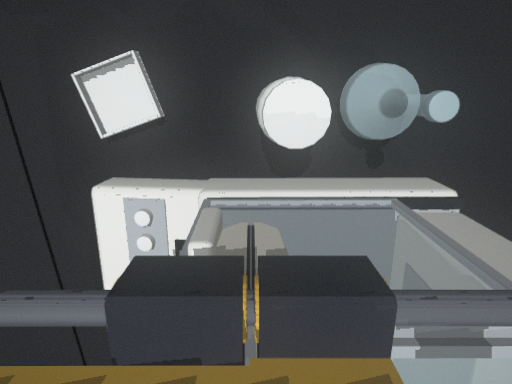

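Force is a steady 2 to 3 N, so the door is sliding and hasn't reached its stop. I'll go on in small steps.

```bash
for i in 1; do python3 -m inch '[[[0,-0.003,0,0,0],[0,-0.003,0,0,0],[0,-0.003,0,0,0],[0,-0.002,0,0,0],[0,-0.002,0,0,0]]]'; done; python3 -c "
from h import *
bal()
snap('scene','scene5.png')"
```

```text
t: 7.42
tool_pos: [553.6, 91.4, 188.6]
ee_rot: [-0.001, 0.998, -0.06, 0.017]
force: [5.8, -0.5, -3.1]
width: 0.5
t 7.425 bal [-16.3 114.1 188.6] tool x vs bal x deg -0.4 F [ 5.8 -0.5 -3.1] w 0.5 tz [ 0.034  0.001 -0.999]
```

```bash
python3 -m inch '[[[0,0.006,0,0,0],[0,0.012,0,0,0],[0,0.012,0,-0.02,0],[0,0.012,0,-0.04,0],[0,0.01,0,-0.04,0]]]'; python3 -c "
from h import *
bal(45,0,290)
snap('scene','scene5.png')
a=cv2.imread('pics/scene5.png')[135:335,150:390]; cv2.imwrite('pics/s5z.png',cv2.resize(a,None,fx=3,fy=3,interpolation=2)[:600])"
```

```text
t: 8.1
tool_pos: [599.3, 85.2, 288.1]
ee_rot: [-0.0, 0.998, -0.06, 0.008]
force: [0.3, 0.3, 0.4]
width: 0.6
t 8.1 bal [ 29.8 113.2 288.1] tool x vs bal x deg -0.4 F [0.3 0.3 0.4] w 0.6 tz [ 0.016 -0.    -1.   ]
tool shift mm [ 15.9 113.1  -1.8]
```

View pics/s5z.png

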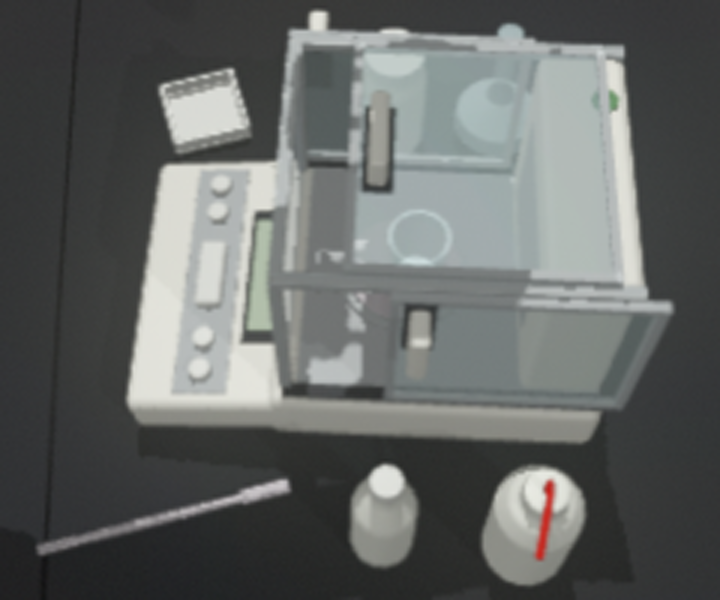

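```bash
python3 -m inch '[[[0,0.01,0.035,0,0],[0,0.01,0.04,0,0],[0,0,0.035,0,0],[0,0,0.005,0,0],[0,0,0,0,0]]]'; python3 -c "
from h import *
bal(48,0,246)
from m import binv
"
python3 - <<'E'
import sys; sys.path.insert(0,'.')
from h import *
from m import *
c=ld('scene5'); 
w=onz(c,(150+318/3,135+18/3),219); cc,s=np.cos(P[2]),np.sin(P[2]);d=w[:2]-P[:2];print(cc*d[0]+s*d[1],-s*d[0]+cc*d[1])
E
```

```text
t: 8.78
tool_pos: [611.3, -32.0, 294.5]
ee_rot: [-0.003, 0.998, -0.058, 0.013]
force: [-0.2, -0.2, 0.3]
width: 0.6
t 8.775 bal [ 55.   -2.  294.5] tool x vs bal x deg -0.1 F [-0.2 -0.2  0.3] w 0.6 tz [ 0.027  0.004 -1.   ]
tool shift mm [-8.3 -1.6 48.3]
-39.43402458957989 119.27838339787803Traceback (most recent call last):
  File "<string>", line 4, in <module>
    from m import binv
ImportError: cannot import name 'binv' from 'm' (m.py)
```

```bash
python3 -m inch '[[[0,-0.002,-0.002,0.02,0],[0,0,0,0.015,0],[0,0,0,0.006,0],[0,0,0,0,0],[0,0,0,0,0]]]'; python3 -c "
from h import *
bal(48,0,246)
"
```

```text
t: 9.4
tool_pos: [612.1, -22.5, 252.2]
ee_rot: [-0.005, 0.998, -0.053, 0.014]
force: [0.4, 0.0, -0.7]
width: 0.5
t 9.4 bal [ 54.8   7.6 252.2] tool x vs bal x deg 0.4 F [ 0.4  0.  -0.7] w 0.5 tz [ 0.028  0.008 -1.   ]
tool shift mm [-7.   7.6  5.9]
```

```bash
python3 -m inch '[[[0,-0.004,0.006,0.003,0],[0,-0.004,0.0,0.002,0],[0,-0.004,0,0,0],[0,-0.004,0,0,0],[0,-0.004,0,0,0]]]'; python3 -c "
from h import *
bal(48,0,246)
"
python3 -m inch '[[[0,-0.004,0,0,0],[0,-0.004,0,0,0],[0,-0.004,0,0,0],[0,-0.004,0,0,0],[0,-0.004,0,0,0]]]'; python3 -c "
from h import *
bal(-16.5,0,246)
"
```

```text
t: 10.02
tool_pos: [590.8, -27.3, 247.5]
ee_rot: [-0.005, 0.998, -0.054, 0.015]
force: [0.3, -0.7, 0.5]
width: 0.4
t 10.025 bal [ 34.1   0.4 247.5] tool x vs bal x deg 0.3 F [ 0.3 -0.7  0.5] w 0.4 tz [ 0.03   0.008 -1.   ]
tool shift mm [13.8  0.5  1.9]
t: 10.65
tool_pos: [571.6, -25.0, 247.5]
ee_rot: [-0.005, 0.998, -0.054, 0.017]
force: [2.4, -0.3, -0.1]
width: 0.2
t 10.65 bal [ 14.8   0.5 247.5] tool x vs bal x deg 0.3 F [ 2.4 -0.3 -0.1] w 0.2 tz [ 0.035  0.007 -0.999]
tool shift mm [-31.3   0.3   0.4]
```

```bash
python3 -m inch '[[[0,-0.004,0,0,0],[0,-0.004,0,0,0],[0,-0.004,0,0,0],[0,-0.004,0,0,0],[0,-0.003,0,0,0]]]'; python3 -m inch '[[[0,-0.003,0,0,0],[0,-0.003,0,0,0],[0,-0.003,0,0,0],[0,-0.002,0,0,0],[0,-0.002,0,0,0]]]';python3 -c "
from h import *
bal(-16.5,0,246)
"
python3 -m inch '[[[0,-0.002,0,0,0],[0,-0.002,0,0,0],[0,-0.002,0,0,0],[0,-0.002,0,0,0],[0,-0.002,0,0,0]]]'; python3 -c "
from h import *
bal(-16.5,0,246)
"
```

```text
t: 11.28
tool_pos: [552.1, -22.8, 247.5]
ee_rot: [-0.005, 0.998, -0.054, 0.018]
force: [1.1, -0.4, 0.8]
width: 0.5
t: 11.9
tool_pos: [538.9, -21.2, 247.5]
ee_rot: [-0.005, 0.998, -0.054, 0.019]
force: [4.6, -0.4, 0.1]
width: 0.4
t 11.9 bal [-18.1   0.5 247.5] tool x vs bal x deg 0.3 F [ 4.6 -0.4  0.1] w 0.4 tz [ 0.039  0.008 -0.999]
tool shift mm [1.6 0.6 1.6]
t: 12.52
tool_pos: [539.2, -21.2, 248.0]
ee_rot: [-0.003, 0.998, -0.054, 0.032]
force: [5.7, -0.9, -2.5]
width: 0.5
t 12.525 bal [-17.9   0.5 248. ] tool x vs bal x deg 0.3 F [ 5.7 -0.9 -2.5] w 0.5 tz [ 0.064  0.003 -0.998]
tool shift mm [1.2 0.6 2.1]
```

```bash
python3 -m inch '[[[0,0.006,0,0,0],[0,0.012,0,0,0],[0,0.015,0,-0.02,0],[0,0.02,0.01,-0.02,0],[0,0.025,0.03,0,0]]]'; python3 -m inch '[[[0,0.015,0.03,0,0],[0,0.005,0.03,0,0],[0,0,0.015,0,0],[0,0,0,0,0],[0,0,0,0,0]]]';python3 -c "
from h import *
bal(75,-113,280)
snap('scene','scene6.png')
a=cv2.imread('pics/scene6.png')[135:335,150:390]; cv2.imwrite('pics/s6z.png',cv2.resize(a,None,fx=3,fy=3,interpolation=2)[:600])"
```

```text
t: 13.15
tool_pos: [608.4, -66.3, 290.3]
ee_rot: [-0.005, 0.998, -0.05, 0.025]
force: [0.4, 0.9, -0.1]
width: 0.5
t: 13.78
tool_pos: [621.2, -145.9, 287.7]
ee_rot: [-0.005, 0.998, -0.051, 0.02]
force: [-0.8, 0.0, 0.4]
width: 0.4
t 13.775 bal [  77.8 -114.   287.7] tool x vs bal x deg 0.7 F [-0.8  0.   0.4] w 0.4 tz [ 0.041  0.009 -0.999]
tool shift mm [-3.1 -0.9  7.6]
```

View pics/s6z.png

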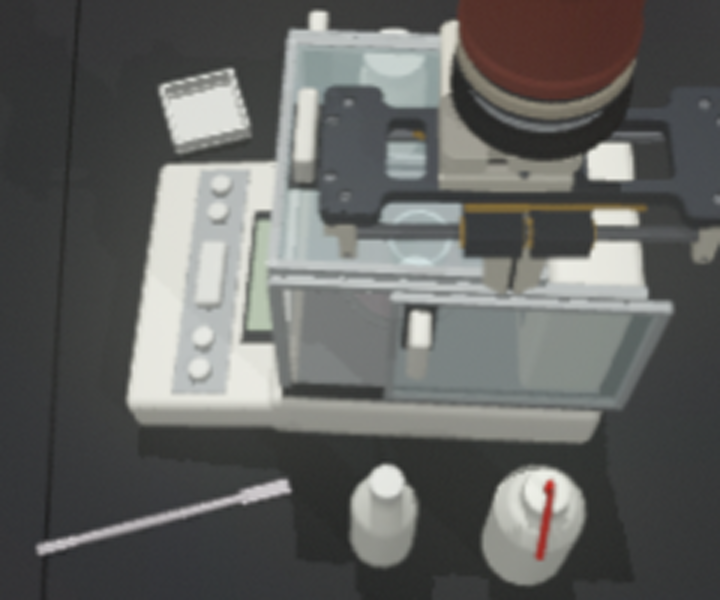

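```bash
python3 -m inch '[[[0,0,0.003,0,0.5],[0,0,0,0,0],[0,0,0,0,0],[0,0,0,0,0],[0,0,0,0,0]]]';python3 -c "
from h import *
bal(75,-114,280)"
```

```text
t: 14.45
tool_pos: [621.3, -145.7, 288.1]
ee_rot: [-0.006, 0.998, -0.053, 0.021]
force: [-0.2, -0.1, -0.1]
width: 0.3
t 14.45 bal [  77.8 -113.8  288.1] tool x vs bal x deg 0.4 F [-0.2 -0.1 -0.1] w 0.3 tz [ 0.042  0.01  -0.999]
tool shift mm [-3.2  0.3  8. ]
```

```bash
python3 -m inch '[[[0,0,0.002,0.03,0],[0,0,0,0.03,0],[0,0,0,0.02,0],[0,0,0,0.01,0],[0,0,0,0.0,0]]]';python3 -c "
from h import *
bal(75,-114,187)"
```

```text
t: 15.08
tool_pos: [626.1, -147.3, 197.0]
ee_rot: [-0.006, 0.998, -0.053, 0.022]
force: [0.6, -0.7, 1.2]
width: 0.2
t 15.075 bal [  82.9 -114.8  197. ] tool x vs bal x deg 0.4 F [ 0.6 -0.7  1.2] w 0.2 tz [ 0.045  0.009 -0.999]
tool shift mm [-8.3 -0.7  9.6]
```

```bash
python3 -m inch '[[[0,-0.006,0,0.005,0],[0,-0.006,0,0.004,0],[0,-0.005,0,0,0],[0,-0.004,0,0,0],[0,-0.004,0,0.0,0]]]';python3 -c "
from h import *
bal(-16.5,-114,187)"
python3 -m inch '[[[0,-0.004,0,0,0],[0,-0.004,0,0,0],[0,-0.004,0,0,0],[0,-0.004,0,0,0],[0,-0.004,0,0.0,0]]]';python3 -c "
from h import *
bal(-16.5,-114,187)"
```

```text
t: 15.7
tool_pos: [601.3, -145.0, 189.0]
ee_rot: [-0.005, 0.998, -0.053, 0.025]
force: [0.5, -0.6, -0.2]
width: 0.4
t 15.7 bal [  57.9 -115.4  189. ] tool x vs bal x deg 0.4 F [ 0.5 -0.6 -0.2] w 0.4 tz [ 0.05   0.008 -0.999]
tool shift mm [-74.4  -2.   -1.6]
t: 16.32
tool_pos: [582.9, -142.9, 189.2]
ee_rot: [-0.005, 0.998, -0.053, 0.028]
force: [1.0, -0.1, 0.2]
width: 0.9
t 16.325 bal [  39.4 -115.4  189.2] tool x vs bal x deg 0.4 F [ 1.  -0.1  0.2] w 0.9 tz [ 0.057  0.007 -0.998]
tool shift mm [-55.9  -1.8  -0.9]
```

```bash
python3 -m inch '[[[0,-0.005,0,0,0],[0,-0.005,0,0,0],[0,-0.005,0,0,0],[0,-0.005,0,0,0],[0,-0.005,0,0.0,0]]]';python3 -m inch '[[[0,-0.005,0,0,0],[0,-0.005,0,0,0],[0,-0.004,0,0,0],[0,-0.003,0,0,0],[0,-0.003,0,0.0,0]]]';python3 -c "
from h import *
bal(-16.5,-114,187)"
python3 -m inch '[[[0,-0.002,0,0,0],[0,-0.002,0,0,0],[0,-0.002,0,0,0],[0,-0.002,0,0,0],[0,-0.002,0,0,0]]]'; python3 -c "
from h import *
bal(-16.5,-114,246)
"
```

```text
t: 16.95
tool_pos: [557.3, -140.1, 188.8]
ee_rot: [-0.005, 0.998, -0.053, 0.03]
force: [2.0, 0.8, 1.0]
width: 0.3
t: 17.58
tool_pos: [535.8, -138.0, 187.5]
ee_rot: [-0.005, 0.998, -0.053, 0.029]
force: [2.0, -0.0, 1.3]
width: 0.7
t 17.575 bal [  -7.9 -115.8  187.5] tool x vs bal x deg 0.4 F [ 2.  -0.   1.3] w 0.7 tz [ 0.059  0.007 -0.998]
tool shift mm [-8.6 -1.9  0. ]
t: 18.2
tool_pos: [528.0, -137.2, 187.3]
ee_rot: [-0.004, 0.998, -0.053, 0.033]
force: [7.3, -1.7, -2.7]
width: 0.6
t 18.2 bal [ -15.8 -115.9  187.3] tool x vs bal x deg 0.4 F [ 7.3 -1.7 -2.7] w 0.6 tz [ 0.065  0.005 -0.998]
tool shift mm [  3.1  -2.6 -58.6]
```

```bash
python3 -m inch '[[[0,-0.002,0,0,0],[0,-0.002,0,0,0],[0,-0.002,0,0,0],[0,0,0,0,0],[0,0.004,0,0,0]]]'; python3 -c "
from h import *
bal()"
python3 -m inch '[[[0,0.008,0,0,0],[0,0.012,0,0,0],[0,0.005,0,-0.02,0],[0,0,0,-0.04,0],[0,0,0,-0.04,0]]]'; python3 -c "
from h import *
bal(-116,0,330)
from h import *
snap('scene','scene7.png');snap('wrist','w7.png')
a=cv2.imread('pics/scene7.png')[135:335,150:390]; cv2.imwrite('pics/s7z.png',cv2.resize(a,None,fx=3,fy=3,interpolation=2)[:600])"
```

```text
t: 18.82
tool_pos: [530.9, -137.5, 187.1]
ee_rot: [-0.003, 0.998, -0.052, 0.038]
force: [-0.4, -0.3, 1.1]
width: 0.4
t 18.825 bal [ -12.9 -115.9  187.1] tool x vs bal x deg 0.5 F [-0.4 -0.3  1.1] w 0.4 tz [ 0.075  0.001 -0.997]
t: 19.45
tool_pos: [547.4, -139.4, 286.1]
ee_rot: [-0.004, 0.998, -0.052, 0.03]
force: [0.9, 0.7, -0.1]
width: 0.5
t 19.45 bal [   3.8 -115.9  286.1] tool x vs bal x deg 0.5 F [ 0.9  0.7 -0.1] w 0.5 tz [ 0.06   0.004 -0.998]
tool shift mm [-115.9 -117.5  -49.6]
```

View pics/s7z.png

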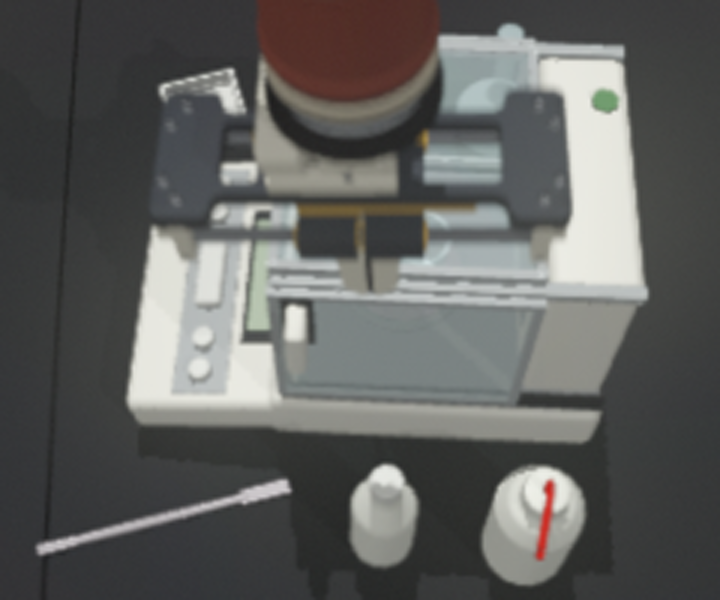

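```bash
python3 -m inch '[[[0,-0.02,-0.02,-0.02,0],[0,-0.035,-0.035,-0.005,0],[0,-0.035,-0.035,0,0],[0,-0.02,-0.025,0,0],[0,0,0,0,0]]]'; python3 -m inch '[[[0,0,0,0,-10],[0,0,0,0,-10],[0,0,0,0,-10],[0,0,0,0,-10],[0,0,0,0,-10]]]';python3 -m inch '[[[0,0,0,0,-10],[0,0,0,0,-10],[0,0,0,0,-10],[0,0,0,0,-10],[0,0,0,0,0]]]';python3 -c "
from h import *
bal(-116,0,100)
print(np.round(ctrl.state()['qpos'],2))"
```

```text
t: 20.18
tool_pos: [448.8, -11.1, 305.8]
ee_rot: [-0.002, 0.998, -0.052, 0.032]
force: [0.0, -1.0, -0.3]
width: 0.5
t: 20.8
tool_pos: [452.1, -17.1, 303.7]
ee_rot: [0.014, 0.923, 0.384, 0.027]
force: [0.7, 0.6, -0.5]
width: 0.5
t: 21.42
tool_pos: [455.8, -24.9, 301.1]
ee_rot: [0.023, 0.732, 0.68, 0.018]
force: [-0.6, 0.5, 0.4]
width: 0.4
t 21.425 bal [-100.3  -12.5  301.1] tool x vs bal x deg 92.3 F [-0.6  0.5  0.4] w 0.4 tz [ 0.058 -0.009 -0.998]
tool shift mm [ 14.1 -26.9 199.8]
[-0.11  0.2   0.14  1.87 -0.02  1.02  1.53]
```

```bash
python3 -m inch '[[[0,0.007,-0.015,0,2],[0,0.006,-0.008,0.02,0],[0,0,-0.002,0.03,0],[0,0,-0.002,0.03,0],[0,0,0,0,0]]]'; python3 -c "
from h import *
bal(-116,0,100)"
```

```text
t: 22.05
tool_pos: [437.5, -14.0, 217.2]
ee_rot: [0.024, 0.752, 0.659, 0.018]
force: [0.5, -0.4, -0.3]
width: 0.4
t 22.05 bal [-119.7   -3.8  217.2] tool x vs bal x deg 88.9 F [ 0.5 -0.4 -0.3] w 0.4 tz [ 0.059 -0.011 -0.998]
tool shift mm [  4.3  -3.4 117.2]
```

```bash
python3 -m inch '[[[0,0.004,0,0.02,-1],[0,0,-0.001,0.03,0],[0,0,-0.001,0.03,0],[0,0,-0.001,0.02,0],[0,0,0,0,0]]]'; python3 -c "
from h import *
bal(-116,0,75)
snap('scene','scene8.png')
snap('wrist','w8.png')
snap('top','top8.png')
a=cv2.imread('pics/scene8.png')[135:335,150:390]; cv2.imwrite('pics/s8z.png',cv2.resize(a,None,fx=3,fy=3,interpolation=2)[:600])"
```

```text
t: 22.68
tool_pos: [450.1, -13.1, 120.2]
ee_rot: [0.029, 0.75, 0.66, 0.023]
force: [0.4, 0.1, 0.2]
width: 0.4
t 22.675 bal [-107.3   -1.5  120.2] tool x vs bal x deg 89.2 F [0.4 0.1 0.2] w 0.4 tz [ 0.073 -0.013 -0.997]
tool shift mm [  1.6 -12.1  44.5]
```

View pics/s8z.png

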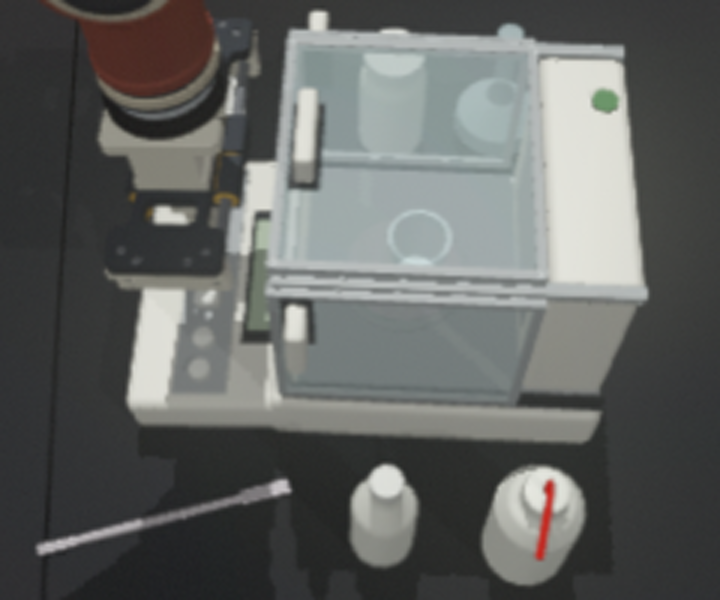

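View pics/w8.png

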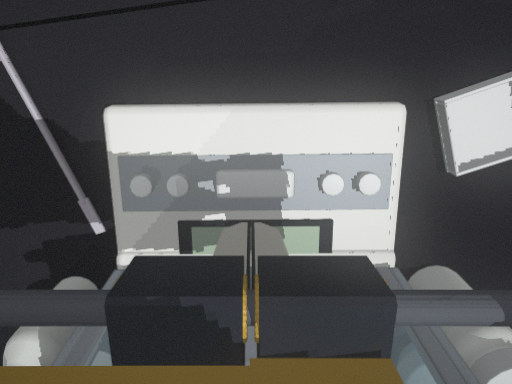

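```bash
python3 -m inch '[[[0,0.001,-0.007,0.008,-1],[0,0,-0.004,0.012,0],[0,0,-0.002,0.01,0],[0,0,0,0,0],[0,0,0,0,0]]]'; python3 -c "
from h import *
bal(-116,0,75)"
```

```text
t: 23.45
tool_pos: [441.2, -10.3, 91.7]
ee_rot: [0.032, 0.743, 0.668, 0.027]
force: [-1.0, 1.3, -0.2]
width: 0.4
t 23.45 bal [-116.4    0.3   91.7] tool x vs bal x deg 90.4 F [-1.   1.3 -0.2] w 0.4 tz [ 0.082 -0.012 -0.997]
tool shift mm [-0.2 -1.  16.7]
```

```bash
python3 -m inch '[[[0,0,-0.001,0.006,0],[0,0,-0.001,0.006,0],[0,0,0,0.004,0],[0,0,0,0,0],[0,0,0,0,0]]]'; python3 -c "
from h import *
bal(-116,0,64)"
```

```text
t: 24.08
tool_pos: [441.1, -10.3, 74.8]
ee_rot: [0.032, 0.743, 0.668, 0.027]
force: [0.1, 0.2, 0.6]
width: 0.6
t 24.075 bal [-116.5    0.3   74.8] tool x vs bal x deg 90.4 F [0.1 0.2 0.6] w 0.6 tz [ 0.083 -0.012 -0.996]
tool shift mm [-0.2 -0.4 10.8]
```

```bash
python3 -m inch '[[[0,0,0,0.004,0],[0,0,0,0.003,0],[0,0,0,0.003,0],[0,0,0,0.002,0],[0,0,0,0.002,0]]]'; python3 -c "
from h import *
bal(-116,0,60)
snap('wrist','w9.png')"
```

```text
t: 24.7
tool_pos: [442.9, -10.5, 60.7]
ee_rot: [0.033, 0.743, 0.668, 0.028]
force: [-2.4, -0.7, 15.6]
width: 0.3
t 24.7 bal [-114.7    0.3   60.7] tool x vs bal x deg 90.4 F [-2.4 -0.7 15.6] w 0.3 tz [ 0.085 -0.012 -0.996]
tool shift mm [-0.3 -1.4  0.5]
```

```bash
python3 -m inch '[[[0,0,0,0,0],[0,0,0,-0.003,0],[0,0,0,-0.01,0],[0,0,0,-0.02,0],[0,0,0,-0.03,0]]]'; python3 -c "
from h import *
bal()"
python3 -m inch '[[[0,0,-0.005,-0.05,0],[0,0,-0.005,-0.05,0],[0,0,0,-0.05,0],[0,0,0,-0.02,0],[0,0,0,0,0]]]'; python3 -c "
from h import *
bal()"
```

```text
t: 25.38
tool_pos: [435.8, -9.8, 124.6]
ee_rot: [0.031, 0.743, 0.668, 0.026]
force: [-0.6, -0.4, 0.5]
width: 0.6
t 25.375 bal [-121.8    0.2  124.6] tool x vs bal x deg 90.4 F [-0.6 -0.4  0.5] w 0.6 tz [ 0.08  -0.012 -0.997]
t: 26.0
tool_pos: [410.8, -6.7, 302.6]
ee_rot: [0.033, 0.743, 0.668, 0.028]
force: [0.5, 0.3, -0.1]
width: 0.6
t 26.0 bal [-147.1    0.4  302.6] tool x vs bal x deg 90.4 F [ 0.5  0.3 -0.1] w 0.6 tz [ 0.086 -0.011 -0.996]
```

```bash
python3 -c "
from h import *
c=snap('scene','scene9.png');snap('wrist','w9b.png');t=snap('top','top9.png')
a=cv2.imread('pics/scene9.png')[135:335,150:390];b=cv2.imread('pics/top9.png')[75:275,165:405]
cv2.imwrite('pics/z9.png',cv2.resize(np.vstack([a,b]),None,fx=1.5,fy=1.5,interpolation=2));cv2.imwrite('pics/z9s.png',cv2.resize(a,None,fx=3,fy=3,interpolation=2))
from m import P,W
j=ld('scene9')
for b in [(-39,112.5,219),(-39,-112.5,219),(-39,0,261)]: print(((proj(j,W(P,b))[0]-[150,135])*3).round())"
```

```text
[318.  26.]
[296. 323.]
[306. 125.]
```

View pics/z9s.png

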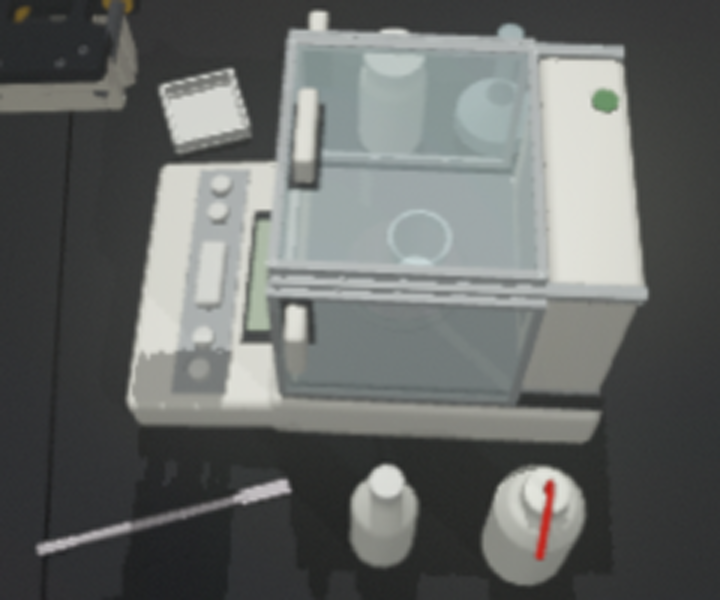

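View pics/w9b.png

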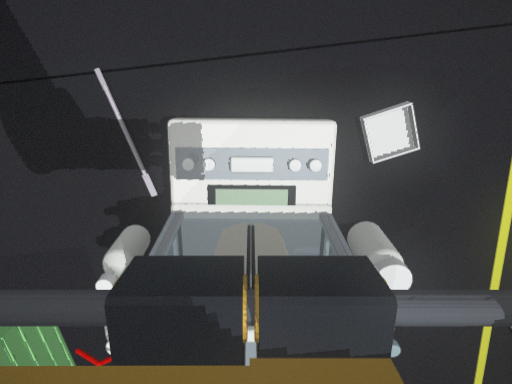

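The three grips are where they should be with the doors shut (at (318,22), (296,315) and (306,130) in the enlarged scene view). The tare key is up, the beaker is on the pan, and the bystanders look unmoved.

```bash
python3 -c "
from h import *
print(workorder.finish_job())"
```

```text
the job is handed in; nothing more can be done
None
```

I pushed the left, top and right doors shut with the closed fingertips, then pressed the tare key, let it come up, drew clear and handed the job in. That took about 26 s of the 58 s allowed.

- **Doors:** I pushed them at about 15–40 mm/s, slowing near the end. Each stalled at its stop with 5.7–7.3 N after sliding at about 2 N. In the last pictures all three grips are within a few mm of their shut positions.
- **Tare key:** The fingertip stopped at z = 60.7 mm with 15.6 N. The key's top is at 64 mm and fully down takes about 4 N, so I take it as fully pressed. There was no direct reading of the key, and the calibration is good to only about 2 mm.
- **Rest of the scene:** The last pictures show the beaker on the pan, and the small keys and everything round the balance look unmoved. The arm was clear of everything at hand-in.
- **Disagreements:** The TCP often settled 5–10 mm off the commanded point after fast moves, and I corrected this before each contact. The tool also gradually tilted by about 0.08 rad, which did not affect the job.

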